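# Clear the cooling plate and slide the board carrier home

### The arm

A 6-joint arm with a two-finger parallel gripper is mounted at the origin on a cart in front of the work surface, level with it; the furniture and walls round the work are solid. World frame = base frame: x ahead of the robot, y to its left, z up, the work surface at z = 0. Lengths are in m, angles in degrees, forces in N, time in s.
With the tool pointing down it reaches from about 0.35 to 0.725 m from the base axis. Payload 4.3 kg.
Tool frame: the origin (TCP) lies on the centre line of the jaws, within the pads' length; the fingertips stand 19 mm ahead of it and the grasp point (between the pads) is the TCP; x points along the fingers, y is the direction in which the jaws open and shut, and the axes are right-handed (so a half turn about x gives the same grasp; the last joint's range is limited). The gripper opens to 85 mm and grips with 20 to 120 N. Pads are 22 mm wide; open, the fingers measure 114 mm over their backs; the gripper's body (76 mm by 85 mm) begins 54 mm behind the grasp point. The pads swing forward as they close: fully open they stand 13 mm farther back than shut.
Start: joints at [-79.429, 21.618, 4.641, 73.018, 0, 83.68], TCP at [0.167, -0.55, 0.25] pointing down, gripper open.
Joint ranges: [-156.06, 156.06], [-48.1, 94.91], [-58.44, 69.94], [-101.28, 121.22], [-78.64, 73.56], [-180, 180]. Speed limits (degrees/s): [147.25, 147.25, 180, 180, 180, 180].

### API

Orientations are given as a 3x3 rotation matrix whose columns are the frame's x, y, z axes.
In Python, from bench import monitor, imaging, order gives the robot as it stands.
- The arm moves only by the shell command python3 -m inch 'ROWS' [OPENING] [FORCE]. ROWS is JSON, a list of rows, each a list of 6 numbers: the shift along the world's x, y, z in m, then the turn, a rotation vector about the world's x, y, z in degrees. In form: [[tx, ty, tz, ax, ay, az], ...]. A call has 1 to 10 rows; each row is the pose to reach, as a shift and turn from the pose measured when the call began; what a row does not reach only later rows make up. A row lasts 1/12 s, in which the tool goes at most 41.7 mm and 7.16 degrees, less where a joint would pass 70% of its speed; a pose out of reach is approached as far as the arm can. A call with a gripper value outside its range is refused whole. OPENING is the opening, from 0 (shut) to 1 (fully open), set as the call begins (- or left out, the last holds). The fingers move at their own pace and stop on an object; FORCE is the grip in N (left out, the last holds). Time passes only in rows, so rows that repeat a pose let the fingers close. It gives the time, the measured TCP pose, the force and the opening at its end, in the units of the state.
- monitor.sense(): the state, without advancing time (a new reading comes with each control period).
- imaging.capture(name): name is "scene" or "top" or "wrist"; returns a dict with "pixels" (480x640x3 uint8, red, green, blue), "K" (3x3 intrinsics, pixels), "k1" (the pictures are not rectified: a ray, as slopes to the right and down, at radius r is drawn at 1 + k1 r^2 times it, then the intrinsics apply), "pose" (4x4, takes a point from camera to world coordinates). Camera axes: x right, y down, z forward; pixel columns grow to the right and rows downward; lengths in m; the calibration is good to about 2 mm. A picture is of the moment at which its call begins. There is no depth.
- order.job_done(): hands the job in, once; it reports no verdict.
The state is a dict: "clock": time; "joint_pos": joint angles; "joint_vel": joint speeds; "joint_torque": joint torques, N m; "position": TCP position; "orientation": TCP orientation; "ft_force": force on the tool from outside, world axes, zero at the start; "torque": the same for the moment, N m; "width": opening from 0.0 (shut) to 1.0 (fully open).
Only numpy, scipy, OpenCV 4.12 (cv2) and the standard library are available. Lean on these libraries where they do the work, as an engineer would, in place of code of your own. Each camera call takes 0.05 s, during which the arm holds its last target.

### The job

Use the scraper block, not the fingers, to push the three lumps of set solder off the cooling plate into the catch tray along its front, and put the scraper down on the bench beside the station. When the plate is clear, slide the board carrier off the hot plate onto the cooling plate, nose under the lip and right up against both the end stop and the back fence; keep it flat on the plates all the way, as its solder joints are still soft. Leave the solder reel, flux bottle and paste tin where they stand.

Things in the scene. Friction and masses are not known exactly. Their poses are not given: they have to be found in the camera images.
- station: soldering station fixed on the bench: dark hot plate and bright finned aluminium cooling plate side by side on a base 124 mm (its x) by 314 mm (its y), tops flush at z = 30 mm. Origin: centre of the underside; x points to the back, away from the robot, y to the robot's left. Hot plate y = -157 to -5 mm, cooling plate y = 1 to 157 mm; the front edge x = -62 mm is open
- fence (a point): middle of the back fence's inner face, at plate height, station frame (52, 90, 30) mm. The fence runs along the cooling plate's back edge, 10 mm high, 10 mm thick, from y = 23 to 157 mm; from y = 23 to -4 mm a flared mouth spreads about 8 mm to the back
- stop (a point): middle of the end stop's inner face, at plate height, station frame (0, 148, 30) mm. The stop crosses the cooling plate's left end; its hold-down lip, from 11 to 15 mm above the plate, overhangs the plate from the stop to y = 140 mm
- tray (a point): centre of the floor of the steel catch tray that hangs along the cooling plate's front edge, station frame (-89, 79, 4) mm; inside 52 mm (x = -114 to -62) by 152 mm (y = 3 to 155), walls up to z = 23 mm
- home (a point): point on top of the cooling plate where the carrier's origin lies when the carrier touches both the end stop and the back fence; station frame (2, 88, 30) mm
- carrier: grey board carrier, a flat pallet 100 mm (its x) by 120 mm (its y) by 8 mm thick, with a circuit board on it (top 19 mm above the underside), 0.35 kg, loose on the hot plate. Origin: centre of the underside; +y is the nose, which goes first
- grip_bar (a point): top centre of the carrier's black upright grip bar at its trailing end, carrier frame (0, -45, 40) mm; the bar is 60 mm along x, 12 mm along y, 32 mm high above the pallet; pinch it along y from above; the board begins 33 mm in front of it
- scraper: scraper block standing on the bench: a black blade block 18 mm (its x) by 96 mm (its y) by 15 mm high, with a wooden grip on top, 20 mm by 72 mm, up to 49 mm height, 0.14 kg. Origin: centre of the underside; pinch the grip along x
- lump_1: lump of set solder, about 17 by 24 mm and 7.5 mm high, loose on the cooling plate, origin on its underside
- lump_2: lump of set solder, about 15 by 20 mm and 7 mm high, loose on the cooling plate, origin on its underside
- lump_3: lump of set solder, about 16 by 22 mm and 8 mm high, loose on the cooling plate, origin on its underside
- solder_reel: bystander: reel of solder wire standing on the bench, 62 mm across, 44 mm high, origin at the centre of its underside
- flux: bystander: small brown flux bottle with a black cap, 33 mm across, 74 mm high, origin at the centre of its underside
- paste_tin: bystander: flat round paste tin, 54 mm across, 22 mm high, origin at the centre of its underside

How it is judged (in metres and radians):
On the way, in this order (a step that is already met when the one before it is completed fails the run):
1. all three lumps lie in the catch tray and the carrier is still over the hot plate (x of lump_1 in the frame of station between -0.116 and -0.062 m and y of lump_1 in the frame of station between 0 and 0.158 m and z of each of lump_1, lump_2, lump_3 in the frame of station below 0.022 m and x of lump_2 in the frame of station between -0.116 and -0.062 m and y of lump_2 in the frame of station between 0 and 0.158 m and x of lump_3 in the frame of station between -0.116 and -0.062 m and y of lump_3 in the frame of station between 0 and 0.158 m and y of carrier in the frame of station below 0 m), for 0.2 s.
2. the carrier has been slid home against the end stop and the back fence (y of carrier in the frame of station above 0.083 m and x of carrier in the frame of station above -0.003 m and z of carrier in the frame of station below 0.033 m and angle between the y axis of carrier and the y axis of station, either way round below 0.06 rad), for 0.2 s.
At the end, for the whole second after the job is handed in: all three lumps lie in the catch tray; the carrier lies flat on the cooling plate within 5 mm of the end stop and within 5 mm of the back fence, square to within 0.06 rad; the scraper is down on the bench beside the station; all at rest (all of step 2 and x of lump_1 in the frame of station between -0.116 and -0.062 m and y of lump_1 in the frame of station between 0 and 0.158 m and z of each of lump_1, lump_2, lump_3 in the frame of station below 0.022 m and x of lump_2 in the frame of station between -0.116 and -0.062 m and y of lump_2 in the frame of station between 0 and 0.158 m and x of lump_3 in the frame of station between -0.116 and -0.062 m and y of lump_3 in the frame of station between 0 and 0.158 m and height (world z) of scraper between -0.02 and 0.02 m and (x of scraper in the frame of station below -0.13 m or x of scraper in the frame of station above 0.075 m or y of scraper in the frame of station below -0.17 m or y of scraper in the frame of station above 0.17 m) and linear speed of each of lump_1, lump_2, lump_3, carrier, scraper below 0.02 m/s); the robot touches nothing.
It fails at once if the carrier is lifted more than 10 mm off the plates (z of carrier in the frame of station above 0.04 m).
It fails at once if the carrier is tipped by more than 0.15 rad (angle between carrier's own z axis and vertical above 0.15 rad).
It fails at once if a lump is touched with the fingers (contact force between the fingers and lump_1 above 0.3 N or contact force between the fingers and lump_2 above 0.3 N or contact force between the fingers and lump_3 above 0.3 N).
It fails at once if a bystander is moved by more than 30 mm (distance of any of solder_reel, flux, paste_tin from where it was at the start of the episode above 0.03 m).
It also fails if it takes over 59 s, if anything falls off the work surface, if the arm or the gripper's body presses on something with over 40 N, if the wrist force passes 120 N, or if a joint passes its speed limit or range.

## Working session

There is one attempt and no reset: what is moved stays moved. The work goes in short steps, Python scripts to look and compute and a shell command to move; the robot and the scene stay as the last step left them, time stands still between calls to the robot, and variables do not carry over. Pictures are saved under pics/ and viewed, and the job is handed in when it is done.

```bash
ls; mkdir -p pics
python3 - <<'E'
from bench import monitor, imaging
import cv2,numpy as np
s=monitor.sense(); print(s)
for n in ["scene","top"]:
    c=imaging.capture(n); cv2.imwrite(f"pics/{n}0.png",c["pixels"][:,:,::-1]); print(n,c["K"],c["k1"],c["pose"])
    np.savez(f"{n}0.npz",**c)
E
```

```text
pics
{'clock': 0.0, 'joint_pos': array([-7.94299869e+01,  2.16635974e+01,  4.56196822e+00,  7.30165056e+01,
        6.95551866e-05,  8.36789501e+01]), 'joint_vel': array([-0.00282796, -0.01312026,  0.05839462,  0.03199192,  0.04419585,
        0.04563221]), 'joint_torque': array([ 1.38108174e-05, -4.63610673e+01,  2.69870389e+01,  2.08019488e-02,
        8.71541602e-06,  6.48482143e-06]), 'position': array([ 0.16694852, -0.54959122,  0.24933735]), 'orientation': array([[-3.77024012e-04,  2.90552560e-01, -9.56858959e-01],
       [ 2.02707563e-03, -9.56856839e-01, -2.90552715e-01],
       [-9.99997874e-01, -2.04917082e-03, -2.28214007e-04]]), 'ft_force': array([0.11356552, 0.00651683, 0.44215589]), 'torque': array([ 0.00235521, -0.06620629, -0.0022465 ]), 'width': 0.9997335867087486}
scene [[464.12963328   0.         313.92982257]
 [  0.         464.12963328 249.17147079]
 [  0.           0.           1.        ]] 0.007994177279469066 [[-0.83046777 -0.3927946   0.39501353  0.08000571]
 [-0.55696558  0.59897618 -0.57534067  0.60734935]
 [-0.01061299 -0.69781082 -0.71620348  0.8111555 ]
 [ 0.          0.          0.          1.        ]]
top [[508.63121349   0.         327.01495252]
 [  0.         508.63121349 235.20572503]
 [  0.           0.           1.        ]] -0.14565414481354316 [[ 0.00565855 -0.99465558  0.10309349  0.37345716]
 [-0.99989703 -0.00426831  0.01370082  0.00817355]
 [-0.01318756 -0.1031604  -0.99457731  1.06936137]
 [ 0.          0.          0.          1.        ]]
```

View pics/scene0.png

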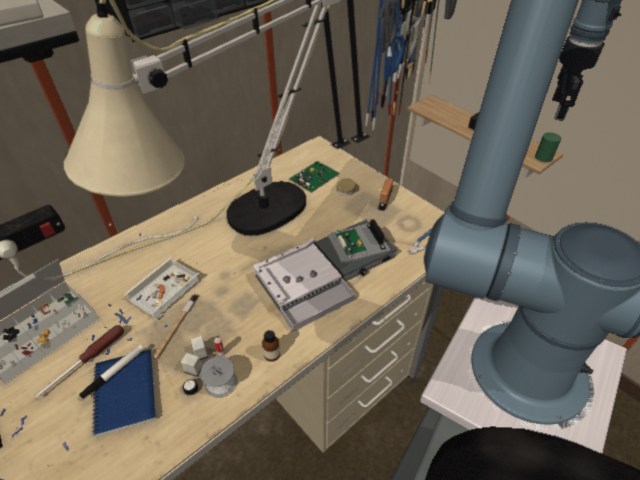

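View pics/top0.png

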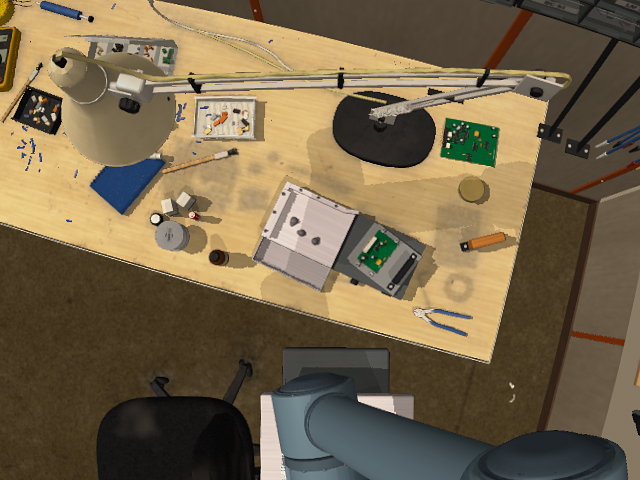

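The station sits near the centre: the cooling plate with 3 lumps is around (305,230) in top and the carrier around (385,260). The scraper has an orange grip at (485,242), and the reel, flux and tin are at (172,236), (219,257) and (471,189). A lamp stands behind the station. I'll enlarge the details next.

```bash
cat > h.py <<'E'
import numpy as np,cv2
def load(n):
    return dict(np.load(n))
def ray(c,u,v):
    K=c["K"];k1=float(c["k1"]);x=(u-K[0,2])/K[0,0];y=(v-K[1,2])/K[1,1]
    d=np.array([k1,0,0,0],float)
    p=cv2.undistortPoints(np.array([[[u,v]]],float),K,d)[0,0]
    P=c["pose"];return P[:3,3],P[:3,:3]@np.array([p[0],p[1],1.])
def onplane(c,u,v,z):
    o,d=ray(c,u,v);t=(z-o[2])/d[2];return o+t*d
def proj(c,p):
    P=c["pose"];q=P[:3,:3].T@(np.asarray(p,float)-P[:3,3])
    d=np.array([float(c["k1"]),0,0,0]);r,_=cv2.projectPoints(q.reshape(1,3),np.zeros(3),np.zeros(3),c["K"],d);return r[0,0]
def tri(cs,uvs):
    A=np.zeros((3,3));b=np.zeros(3)
    for c,(u,v) in zip(cs,uvs):
        o,d=ray(c,u,v);d=d/np.linalg.norm(d);M=np.eye(3)-np.outer(d,d);A+=M;b+=M@o
    return np.linalg.solve(A,b)
E
python3 - <<'E'
from h import *
t=load("top0.npz")["pixels"][:,:,::-1];s=load("scene0.npz")["pixels"][:,:,::-1]
cv2.imwrite("pics/t1.png",cv2.resize(t[165:315,240:440],None,fx=4,fy=4,interpolation=cv2.INTER_CUBIC))
cv2.imwrite("pics/s1.png",cv2.resize(s[165:345,240:440],None,fx=4,fy=3.3,interpolation=cv2.INTER_CUBIC))
cv2.imwrite("pics/t2.png",cv2.resize(t[165:315,400:600],None,fx=4,fy=4,interpolation=cv2.INTER_CUBIC))
E
```

```text
(no output)
```

View pics/t1.png

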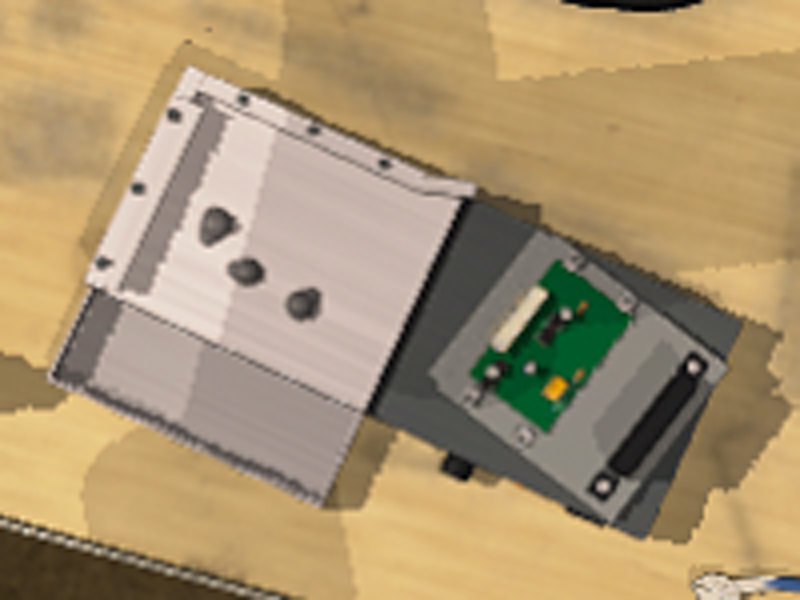

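View pics/s1.png

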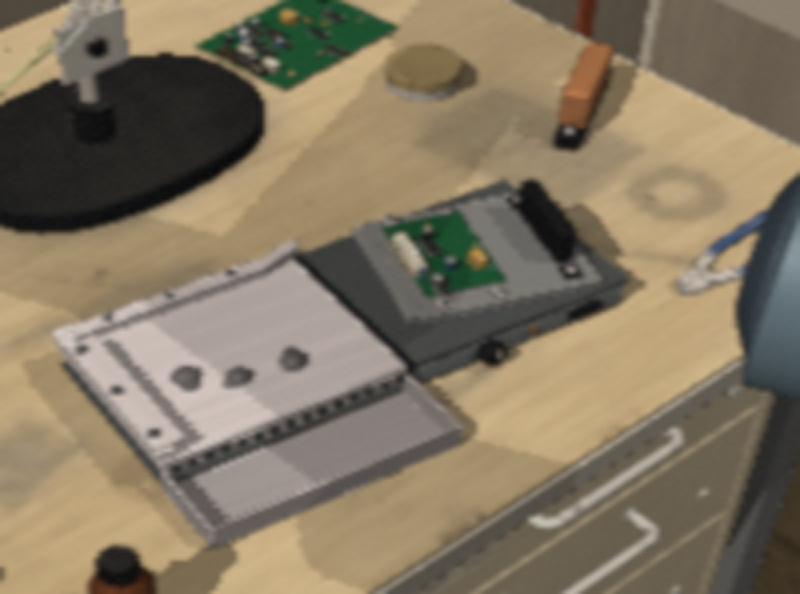

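View pics/t2.png

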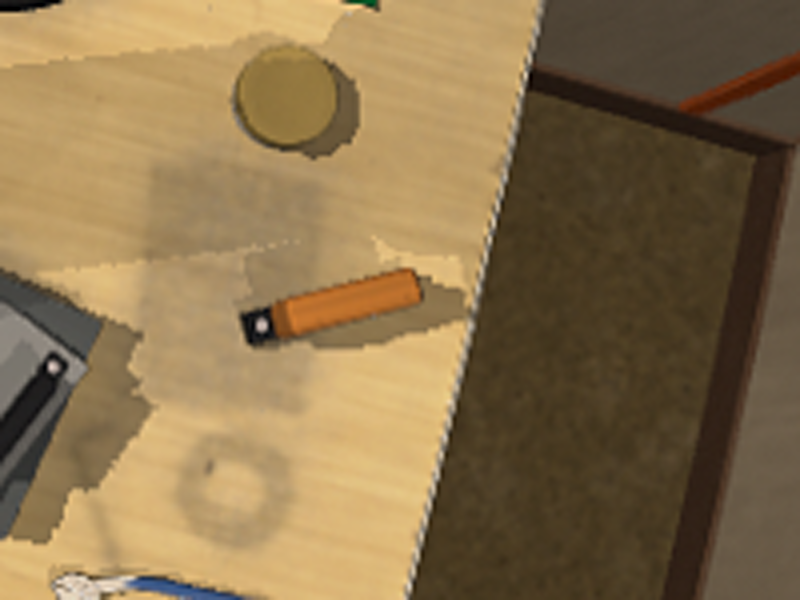

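```bash
cat > st.py <<'E'
from h import *
from scipy.optimize import least_squares
t=load("top0.npz");s=load("scene0.npz")
T=lambda a,b:(240+a/4-.375,165+b/4-.375)
S=lambda a,b:(240+a/4-.375,165+b/3.3-.35)
obs=[(t,T(365,410),(-62,-1,30)),(t,T(645,540),(-62,-157,30)),(t,T(742,322),(62,-157,30)),(t,T(188,68),(62,157,40)),
(s,S(632,283),(-62,-157,30)),(s,S(412,368),(-62,-1,30)),(t,T(322,507),(-116,1,23)),(t,T(50,379),(-116,157,23))]
def st2w(x,p):
    c,sn=np.cos(x[2]),np.sin(x[2]);p=np.array(p)/1000
    return np.array([x[0]+c*p[0]-sn*p[1],x[1]+sn*p[0]+c*p[1],p[2]])
def f(x):return np.concatenate([onplane(c,*uv,p[2]/1000)[:2]-st2w(x,p)[:2] for c,uv,p in obs])*1000
r=least_squares(f,[.45,.05,-.4],loss='soft_l1',f_scale=2)
X=r.x
if __name__=="__main__":
    print(X,np.degrees(X[2]));print(f(X).reshape(-1,2).round(1))
    for c,n in((t,"top"),(s,"scene")):
        im=cv2.resize(c["pixels"][:,:,::-1],None,fx=4,fy=4,interpolation=cv2.INTER_CUBIC)
        def L(a,b,col):
            pa,pb=[tuple(int(v) for v in (proj(c,st2w(X,q))*4+1.5)) for q in(a,b)];cv2.line(im,pa,pb,col,1)
        z=30
        for a,b in [((-62,-157,z),(62,-157,z)),((62,-157,z),(62,-5,z)),((-62,-157,z),(-62,157,z)),((52,23,z+10),(52,157,z+10)),((62,23,z+10),(62,157,z+10)),((-62,157,45),(62,157,45)),((-62,140,45),(52,140,45)),((-62,1,z),(52,1,z)),((-114,3,23),(-114,155,23)),((-114,3,23),(-62,3,23)),((-114,155,23),(-62,155,23))]: L(a,b,(0,0,255))
        y0,x0=(640,950) 
        cv2.imwrite(f"pics/ov_{n}.png",im[y0:y0+600,x0:x0+800])
E
python3 st.py
```

```text
[ 0.47034354 -0.0111034  -0.42962674] -24.61579900979283
[[ 2.1  0.4]
 [ 1.5 -0.6]
 [ 0.2  0.3]
 [-1.1  0.6]
 [-3.6  3.9]
 [-2.7  0.6]
 [ 0.8 -2.1]
 [ 0.7 -2.6]]
```

```bash
ls pics
```

```text
ov_scene.png
ov_top.png
s1.png
scene0.png
t1.png
t2.png
top0.png
```

View pics/ov_top.png

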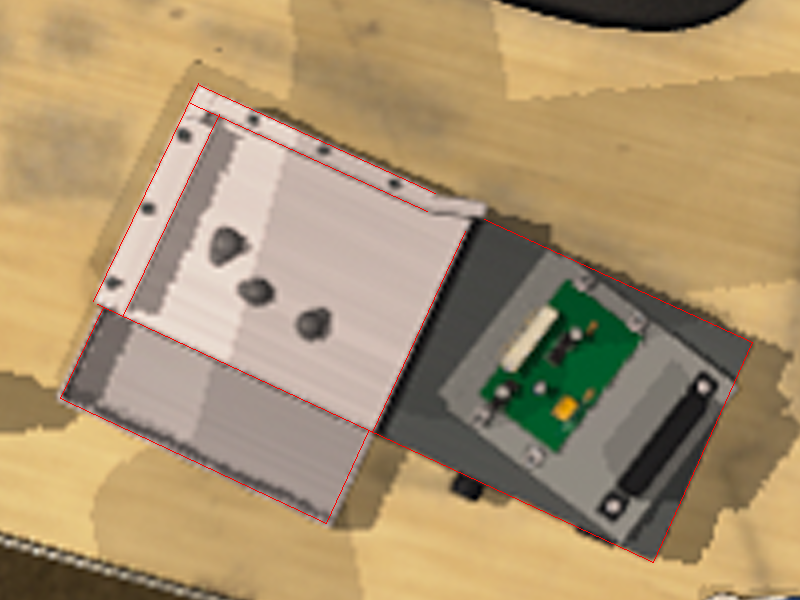

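View pics/ov_scene.png

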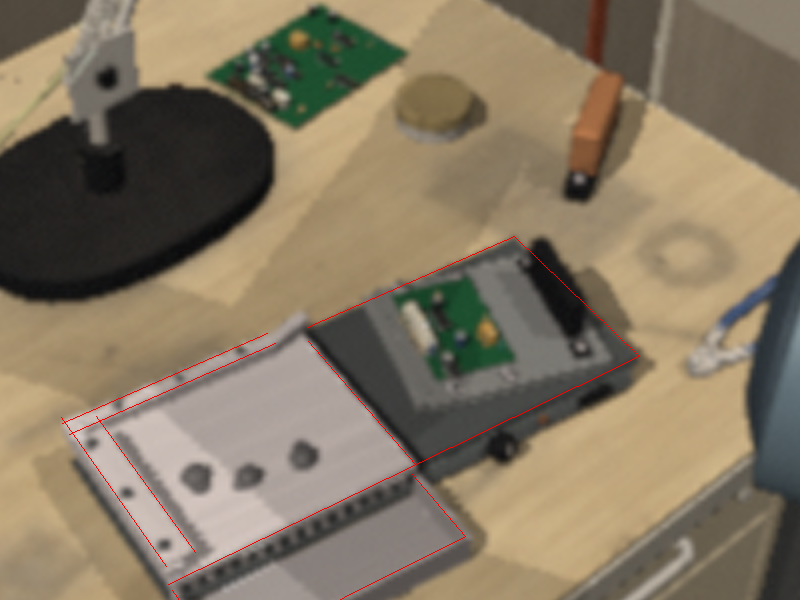

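```bash
cat > m.py <<'E'
from st import *
def w2st(p):
    c,sn=np.cos(X[2]),np.sin(X[2]);d=np.asarray(p)[:2]-X[:2];return np.array([c*d[0]+sn*d[1],-sn*d[0]+c*d[1]])*1000
E
python3 - <<'E'
from m import *
O=lambda a,b:((a+950-1.5)/4,(b+640-1.5)/4)
print("carrier")
C=[onplane(t,*O(*q),.038) for q in [(548,250),(738,388),(622,545),(440,393)]]
for c in C: print(c.round(4),w2st(c).round(1))
m=np.mean(C,0);print("ctr",m,w2st(m)); d=(C[0]+C[3]-C[1]-C[2])[:2]; print("nose dir deg world",np.degrees(np.arctan2(d[1],d[0])),"yaw=",np.degrees(np.arctan2(d[1],d[0]))-90, "lens",[np.linalg.norm(C[i]-C[(i+1)%4]) for i in range(4)])
for n,c,P in (("top",t,[(227,246),(257,292),(314,324)]),("scene",s,[(197,478),(248,477),(304,456)])):
    for q in P:
        w=onplane(c,*O(*q),.034);print(n,w.round(4),w2st(w).round(1))
# orange grip and tin etc by colour mask
for n,c in(("top",t),("scene",s)):
    hsv=cv2.cvtColor(c["pixels"],cv2.COLOR_RGB2HSV)
    M=cv2.inRange(hsv,(5,140,120),(16,255,255));k,l,st,ce=cv2.connectedComponentsWithStats(M)
    for i in range(1,k):
        if st[i][4]>120:
            ys,xs=np.where(l==i);print(n,st[i],ce[i],cv2.minAreaRect(np.c_[xs,ys].astype(np.float32)))
T2=lambda a,b:(400+a/4-.375,165+b/4-.375)
print("grip top corners")
for q in [(287,300),(415,270),(421,302),(293,335)]: print(onplane(t,*T2(*q),.049).round(4))
for q in [(240,313),(247,347),(272,342)]: print("blade end z15",onplane(t,*T2(*q),.015).round(4))
for nm,z,uv in (("tin",.022,T2(287,97)),("reel",.044,(172,235)),("flux",.074,(218,256))):
    w=onplane(t,*uv,z);print(nm,w.round(3),w2st(w).round())
E
```

```text
carrier
[ 0.5077 -0.0738  0.038 ] [ 60.  -41.4]
[ 0.4374 -0.1705  0.038 ] [  36.4 -158.6]
[ 0.3578 -0.1108  0.038 ] [ -60.8 -137.6]
[ 0.4343 -0.0187  0.038 ] [-29.6 -21.9]
ctr [ 0.4342647  -0.09344903  0.038     ] [  1.49951342 -89.89014488]
nose dir deg world 52.12916872593269 yaw= -37.87083127406731 lens [np.float64(0.11955648745512845), np.float64(0.09947360520164376), np.float64(0.11977216541342564), np.float64(0.09175708194370757)]
top [0.5096 0.0907 0.034 ] [ -6.7 108.9]
top [0.4859 0.075  0.034 ] [-21.8  84.8]
top [0.4695 0.0457 0.034 ] [-24.4  51.3]
scene [0.5081 0.0928 0.034 ] [ -9.  110.2]
scene [0.485  0.0767 0.034 ] [-23.2  86. ]
scene [0.4678 0.0471 0.034 ] [-26.5  51.9]
top [468 232  37  17 351] [486.35612536 240.13960114] ((486.0588684082031, 240.2353057861328), (9.701424598693848, 36.865413665771484), 75.96376037597656)
scene [381 178  12  24 140] [385.74285714 189.07142857] ((385.2945556640625, 189.54794311523438), (6.320221900939941, 24.461599349975586), 20.556047439575195)
grip top corners
[ 0.4715 -0.2712  0.049 ]
[ 0.4871 -0.3386  0.049 ]
[ 0.4707 -0.3413  0.049 ]
[ 0.4536 -0.2739  0.049 ]
blade end z15 [ 0.4678 -0.2552  0.015 ]
blade end z15 [ 0.4499 -0.2586  0.015 ]
blade end z15 [ 0.4526 -0.272   0.015 ]
tin [ 0.582 -0.282  0.022] [ 214. -199.]
reel [0.479 0.342 0.044] [-140.  325.]
flux [0.434 0.237 0.074] [-136.  211.]
```

Run:
```python
from m import *
for nm,a,b in (("elbow joint",(538,87),(330,3)),("shade pivot",(128,104),(152,76)),("shade bottom",(118,125),(125,165)),("post",(380,112),(265,175)),("shade near rim",(115,165),(125,195))):
    print(nm,tri([t,s],[a,b]).round(3))
for q in [(384,168),(335,140),(434,140)]: print(onplane(t,*q,.02).round(3))
```

```text
elbow joint [ 0.617 -0.243  0.487]
shade pivot [0.578 0.242 0.538]
shade bottom [0.595 0.307 0.428]
post [ 0.703 -0.083  0.129]
shade near rim [0.557 0.33  0.403]
[ 0.625 -0.097  0.02 ]
[0.686 0.007 0.02 ]
[ 0.688 -0.205  0.02 ]
```

```bash
python3 -m inch '[[0.0,0,0,0,0,7],[0.03,0.02,0,0,0,14],[0.06,0.05,0,0,0,21],[0.09,0.08,0,0,0,28],[0.12,0.11,0,0,0,35],[0.15,0.14,0,0,0,42],[0.18,0.17,0,0,0,49],[0.21,0.19,0,0,0,56],[0.23,0.21,0,0,0,63],[0.25,0.23,0,0,0,70]]' 1
```

```text
clock: 0.93
position: [0.4181, -0.3178, 0.249]
orientation: [[-0.002, 0.999, -0.047], [0.001, -0.047, -0.999], [-1.0, -0.002, -0.001]]
ft_force: [-0.3, -0.5, -0.4]
width: 1.003
```

```bash
python3 -m inch '[[0.02,0.005,-0.03,0,0,6],[0.04,0.01,-0.06,0,0,12],[0.052,0.013,-0.1,0,0,16.4],[0.052,0.013,-0.12,0,0,16.4],[0.052,0.013,-0.12,0,0,16.4]]' 0.8
python3 - <<'E'
from bench import imaging
import cv2,numpy as np
c=imaging.capture("wrist");np.savez("w1.npz",**c);cv2.imwrite("pics/w1.png",c["pixels"][:,:,::-1]);print(c["K"],c["k1"],c["pose"])
E
```

```text
clock: 1.35
position: [0.4673, -0.3014, 0.1232]
orientation: [[-0.011, 0.971, 0.238], [0.007, 0.238, -0.971], [-1.0, -0.009, -0.009]]
ft_force: [-1.7, 0.8, -0.2]
width: 0.801
[[332.640548     0.         321.65774483]
 [  0.         332.640548   240.01571747]
 [  0.           0.           1.        ]] -0.010819985762684484 [[ 0.97116916  0.22890583  0.06657769  0.44870677]
 [ 0.23821789 -0.92119364 -0.30765973 -0.22190499]
 [-0.00909416  0.31464964 -0.94916432  0.24836479]
 [ 0.          0.          0.          1.        ]]
```

View pics/w1.png

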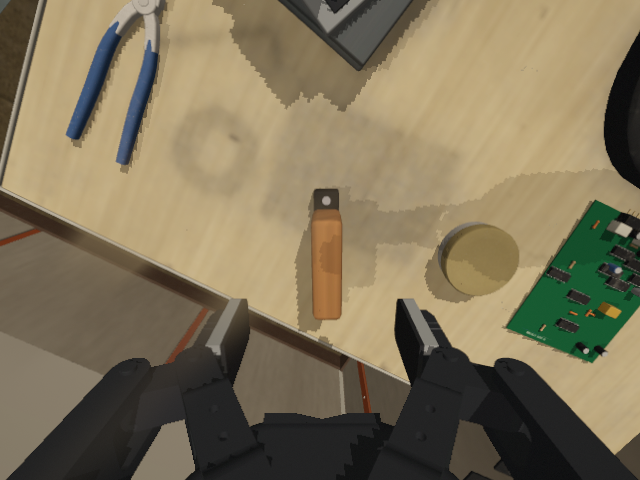

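Run:
```python
from h import *
c=load("w1.npz")
for q in [(314,222),(340,222),(342,318),(314,319)]: print(onplane(c,*q,.049).round(4))
for q in [(314,190),(338,189)]: print("b",onplane(c,*q,.015).round(4))
```

```text
[ 0.4553 -0.2762  0.049 ]
[ 0.4709 -0.2724  0.049 ]
[ 0.4896 -0.3378  0.049 ]
[ 0.4712 -0.3432  0.049 ]
b [ 0.451  -0.2628  0.015 ]
b [ 0.4672 -0.2581  0.015 ]
```

```bash
python3 -m inch '[[0.004,-0.005,-0.02,-0.4,-0.6,0.4],[0.004,-0.005,-0.04,-0.4,-0.6,0.4],[0.004,-0.005,-0.06,-0.4,-0.6,0.4],[0.004,-0.005,-0.075,-0.4,-0.6,0.4],[0.004,-0.005,-0.083,-0.4,-0.6,0.4],[0.004,-0.005,-0.084,-0.4,-0.6,0.4],[0.004,-0.005,-0.084,-0.4,-0.6,0.4]]'
```

```text
clock: 1.98
position: [0.4724, -0.3084, 0.0433]
orientation: [[0.003, 0.97, 0.244], [-0.003, 0.244, -0.97], [-1.0, 0.002, 0.004]]
ft_force: [-0.6, 0.1, -0.0]
width: 0.794
```

```bash
python3 -m inch '[[-0.001,0.002,-0.003,0,0,0],[-0.001,0.002,-0.005,0,0,0],[-0.001,0.002,-0.005,0,0,0]]'; python3 -m inch '[[0,0,0,0,0,0],[0,0,0,0,0,0],[0,0,0,0,0,0],[0,0,0,0,0,0],[0,0,0,0,0,0],[0,0,0,0,0,0]]' 0 60
```

```text
clock: 2.23
position: [0.4718, -0.3068, 0.0391]
orientation: [[0.004, 0.97, 0.244], [-0.004, 0.244, -0.97], [-1.0, 0.003, 0.005]]
ft_force: [0.0, -0.5, -0.6]
width: 0.802
clock: 2.73
position: [0.4721, -0.3069, 0.0394]
orientation: [[0.005, 0.97, 0.244], [-0.004, 0.244, -0.97], [-1.0, 0.004, 0.005]]
ft_force: [-0.2, -0.0, 2.4]
width: 0.224
```

```bash
python3 - <<'E'
from m import *
Y=X.copy();Y[:2]+=[-.001,.001]
for p in [(28,80,69),(-40,80,69),(-66,80,69),(0,90,69)]: print(p,st2w(Y,p).round(4), (st2w(Y,p)-[.4721,-.3069,0]).round(4))
E
python3 -m inch '[[0,0,0.03,0,0,0],[0,0,0.06,0,0,0],[0,0,0.09,0,0,0],[0,0,0.1,0,0,0],[0,0,0.1,0,0,0]]'
```

```text
(28, 80, 69) [0.5281 0.051  0.069 ] [0.056  0.3579 0.069 ]
(-40, 80, 69) [0.4663 0.0793 0.069 ] [-0.0058  0.3862  0.069 ]
(-66, 80, 69) [0.4427 0.0901 0.069 ] [-0.0294  0.397   0.069 ]
(0, 90, 69) [0.5068 0.0717 0.069 ] [0.0347 0.3786 0.069 ]
clock: 3.15
position: [0.4739, -0.3084, 0.1422]
orientation: [[0.009, 0.97, 0.244], [-0.008, 0.244, -0.97], [-1.0, 0.007, 0.01]]
ft_force: [-0.8, -0.2, -1.7]
width: 0.22
```

```bash
python3 -m inch '[[0.005,0.036,0,0,0,-4],[0.011,0.072,0,0,0,-8],[0.016,0.108,0,0,0,-12],[0.022,0.144,0,0,0,-16],[0.027,0.18,0,0,0,-20],[0.032,0.216,0,0,0,-24],[0.038,0.252,0,0,0,-28],[0.043,0.288,0,0,0,-32],[0.049,0.324,0,0,0,-36],[0.054,0.359,0,0.3,0.5,-38.7]]'
python3 -m inch '[[0,0,0,0,0,0],[0,0,0,0,0,0],[0,0,0,0,0,0]]'
python3 - <<'E'
from bench import imaging
import cv2,numpy as np
c=imaging.capture("wrist");np.savez("w2.npz",**c);cv2.imwrite("pics/w2.png",c["pixels"][:,:,::-1])
E
```

```text
clock: 3.98
position: [0.5262, 0.0528, 0.1398]
orientation: [[-0.008, 0.908, -0.418], [-0.004, -0.419, -0.908], [-1.0, -0.005, 0.007]]
ft_force: [0.3, 0.0, -1.0]
width: 0.217
clock: 4.23
position: [0.5248, 0.0526, 0.1379]
orientation: [[-0.011, 0.909, -0.418], [-0.005, -0.418, -0.909], [-1.0, -0.008, 0.009]]
ft_force: [-0.1, -0.7, -1.5]
width: 0.224
```

View pics/w2.png

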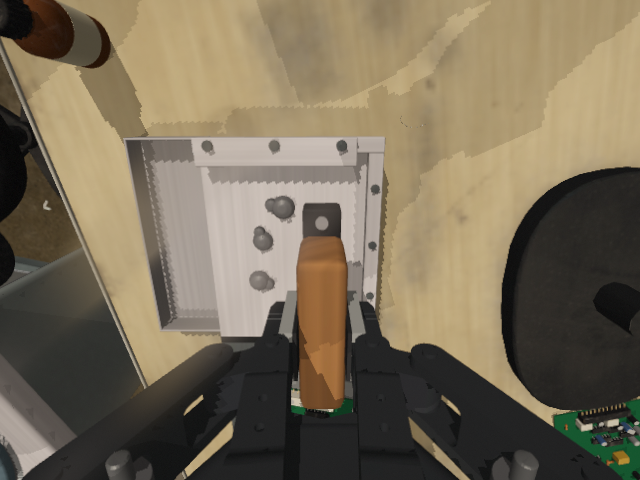

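Run:
```python
from m import *
w=load("w2.npz")
for q,z,p in [((384,138),.04,(62,157)),((125,140),.023,(-116,157)),((194,166),.045,(-62,140)),((357,165),.045,(52,140)),((161,330),.023,(-116,1)),((383,152),.04,(62,140)),((193,139),.045,(-62,157)),((357,137),.045,(52,157))]:
    print(p,w2st(onplane(w,*q,z)).round(1))
for q in [(280,207),(262,239),(261,280)]: print("lump",w2st(onplane(w,*q,.034)).round(1))
a=[onplane(w,*q,.045+.0565) for q in [(303,205),(341,205)]]
# blade end: bench z 15 -> +0.0985
a=[onplane(w,*q,.1135) for q in [(303,205),(341,205)]];print([w2st(x).round(1) for x in a],w2st([.5248,.0526]))
```

```text
(62, 157) [ 62.1 155.5]
(-116, 157) [-114.   153.9]
(-62, 140) [-59.6 138.6]
(52, 140) [ 45.  139.2]
(-116, 1) [-114.    -0.4]
(62, 140) [ 62.  146.8]
(-62, 157) [-58.2 155.3]
(52, 157) [ 44.4 156.3]
lump [ -6.9 108.9]
lump [-21.   85.2]
lump [-23.8  52.2]
[array([ 14.4, 129.3]), array([ 31.7, 129.3])] [22.97305574 80.59694375]
```

```bash
python3 -m inch '[[0.002,-0.001,-0.02,0.3,-0.6,0],[0.002,-0.001,-0.035,0.3,-0.6,0],[0.002,-0.001,-0.05,0.3,-0.6,0],[0.002,-0.001,-0.058,0.3,-0.6,0],[0.002,-0.001,-0.062,0.3,-0.6,0],[0.002,-0.001,-0.062,0.3,-0.6,0],[0.002,-0.001,-0.062,0.3,-0.6,0]]'
```

```text
clock: 4.87
position: [0.5274, 0.0504, 0.0767]
orientation: [[0.0, 0.908, -0.42], [0.0, -0.42, -0.908], [-1.0, 0.0, -0.0]]
ft_force: [0.2, 0.9, -0.8]
width: 0.226
```

```bash
python3 -m inch '[[0,0,-0.003,0,0,0],[0,0,-0.006,0,0,0],[0,0,-0.006,0,0,0],[0,0,-0.006,0,0,0]]'
python3 - <<'E'
from bench import imaging
import cv2,numpy as np
c=imaging.capture("scene");cv2.imwrite("pics/s2.png",cv2.resize(c["pixels"][165:345,240:440,::-1],None,fx=4,fy=3.3,interpolation=cv2.INTER_CUBIC))
E
```

```text
clock: 5.2
position: [0.5274, 0.0505, 0.0708]
orientation: [[0.0, 0.908, -0.419], [0.0, -0.419, -0.908], [-1.0, 0.0, -0.0]]
ft_force: [-0.3, 0.7, -1.3]
width: 0.221
```

View pics/s2.png

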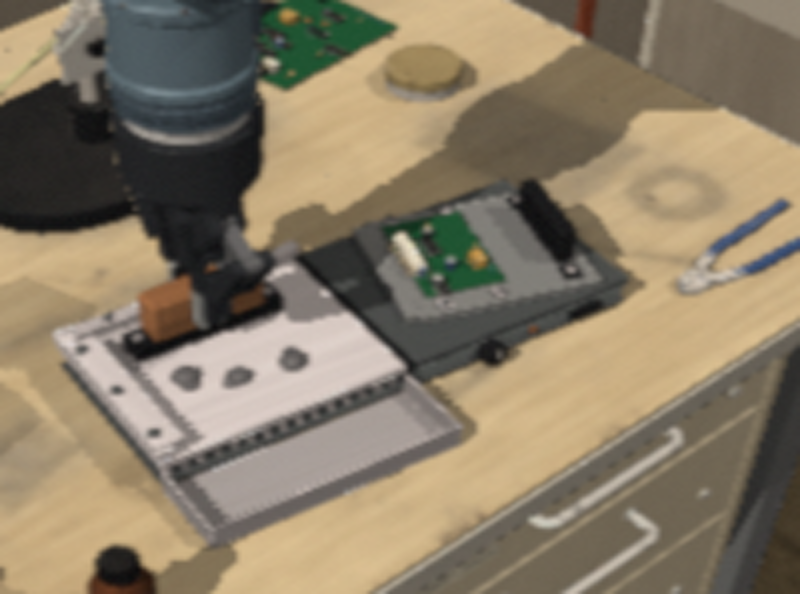

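The blade sits flat on the plate behind all three lumps. I'll push toward the front edge now.

```bash
python3 -m inch '[[-0.0055,0.0025,0,0,0,0],[-0.011,0.005,0,0,0,0],[-0.0165,0.0075,0,0,0,0],[-0.022,0.01,0,0,0,0],[-0.0275,0.0126,0,0,0,0],[-0.033,0.0151,0,0,0,0],[-0.0385,0.0176,0,0,0,0],[-0.044,0.0202,0,0,0,0],[-0.0495,0.0227,0,0,0,0],[-0.055,0.0252,0,0,0,0]]'
python3 - <<'E'
from bench import imaging
import cv2,numpy as np
c=imaging.capture("scene");cv2.imwrite("pics/s3.png",cv2.resize(c["pixels"][165:345,240:440,::-1],None,fx=4,fy=3.3,interpolation=cv2.INTER_CUBIC))
E
```

```text
clock: 6.08
position: [0.4719, 0.076, 0.0709]
orientation: [[0.001, 0.908, -0.419], [0.0, -0.419, -0.908], [-1.0, 0.0, -0.001]]
ft_force: [0.4, -0.6, -1.5]
width: 0.22
```

View pics/s3.png

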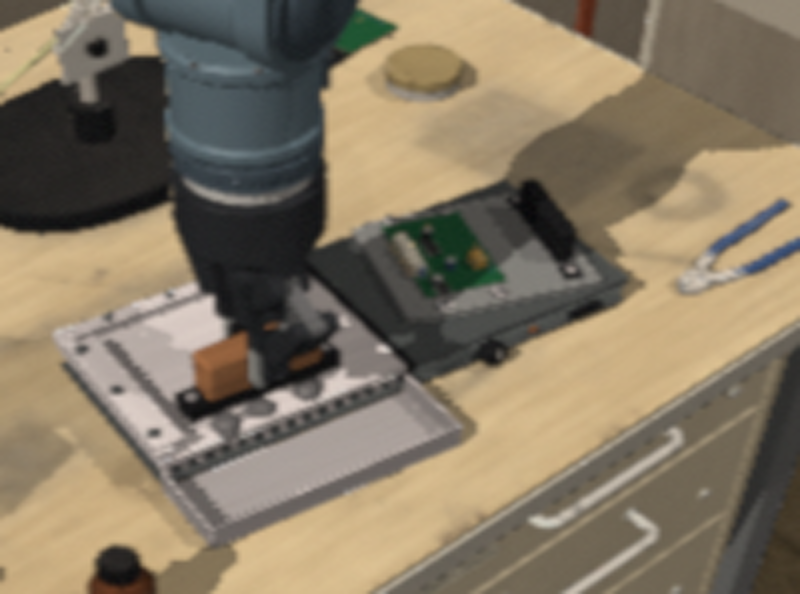

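All three lumps are ahead of the blade near the front edge, at about (228,424), (260,408) and (310,390). I'll carry on over the edge.

```bash
python3 -m inch '[[-0.0055,0.0025,0,0,0,0],[-0.011,0.005,0,0,0,0],[-0.0165,0.0075,0,0,0,0],[-0.022,0.01,0,0,0,0],[-0.0275,0.0126,0,0,0,0],[-0.033,0.0151,0,0,0,0],[-0.034,0.0156,0,0,0,0],[-0.034,0.0156,0,0,0,0]]'
python3 - <<'E'
from bench import imaging
import cv2,numpy as np
c=imaging.capture("scene");cv2.imwrite("pics/s4.png",cv2.resize(c["pixels"][165:345,240:440,::-1],None,fx=4,fy=3.3,interpolation=cv2.INTER_CUBIC))
E
```

```text
clock: 6.8
position: [0.4358, 0.0922, 0.0706]
orientation: [[-0.002, 0.908, -0.419], [0.001, -0.419, -0.908], [-1.0, -0.002, 0.0]]
ft_force: [0.2, -0.6, -0.8]
width: 0.224
```

View pics/s4.png

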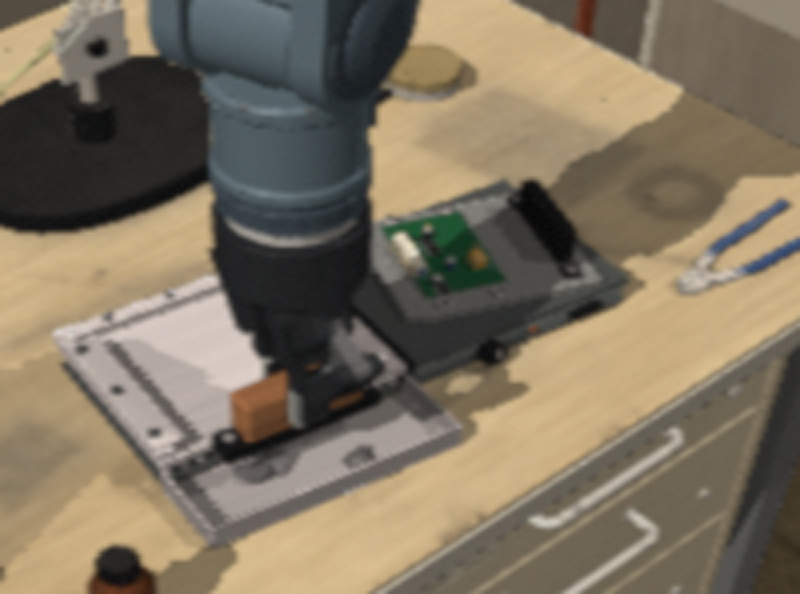

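```bash
python3 -m inch '[[0,0,0.02,0,0,0],[0,0,0.045,0,0,0],[0,0,0.075,0,0,0],[0.01,-0.04,0.08,0,0,4],[0.014,-0.075,0.08,0,0,8],[0.018,-0.11,0.08,0,0,12],[0.02,-0.145,0.08,0,0,16],[0.022,-0.18,0.08,0,0,20]]'
python3 - <<'E'
from bench import imaging
import cv2,numpy as np
c=imaging.capture("scene");cv2.imwrite("pics/s5.png",cv2.resize(c["pixels"][165:345,240:440,::-1],None,fx=4,fy=3.3,interpolation=cv2.INTER_CUBIC))
c=imaging.capture("top");np.savez("t5.npz",**c);cv2.imwrite("pics/t5.png",cv2.resize(c["pixels"][165:315,240:440,::-1],None,fx=4,fy=4,interpolation=cv2.INTER_CUBIC))
E
```

```text
clock: 7.52
position: [0.4589, -0.0899, 0.151]
orientation: [[-0.0, 0.997, -0.079], [-0.0, -0.079, -0.997], [-1.0, -0.0, 0.0]]
ft_force: [0.7, 0.7, -0.0]
width: 0.223
```

View pics/s5.png

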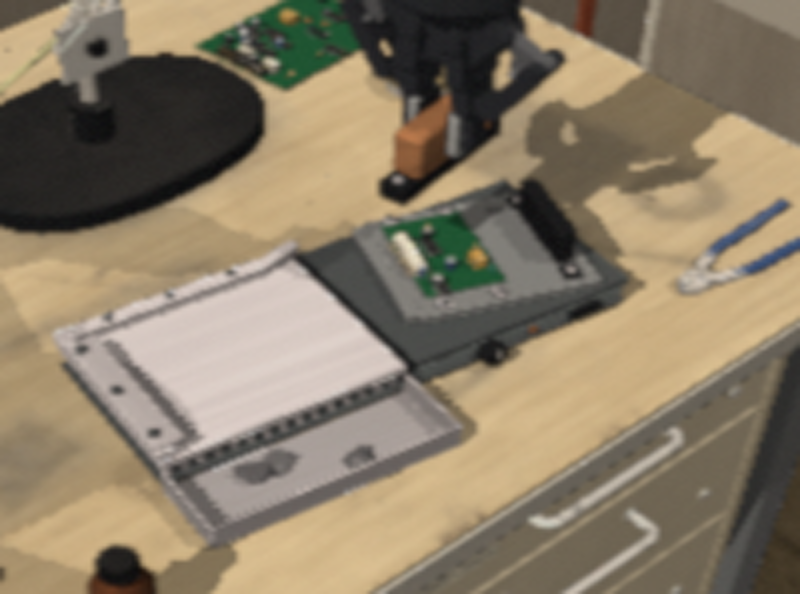

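View pics/t5.png

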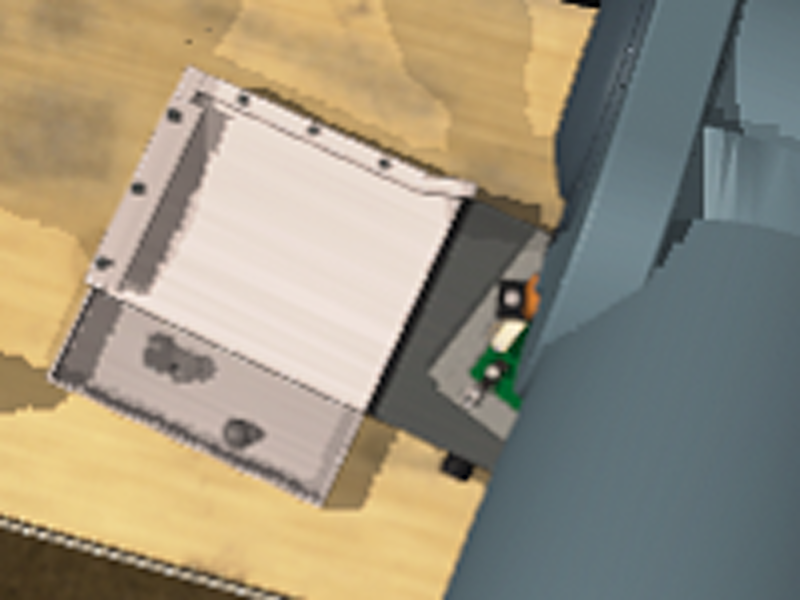

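All three lumps are in the tray, two together near (178,360) and one at (240,432), and the plate is clear. I'll put the scraper back on the bench where it stood.

```bash
python3 -m inch '[[0.002,-0.036,0,0,0,3],[0.004,-0.072,0,0,0,6],[0.006,-0.108,0,0,0,9],[0.009,-0.144,0,0,0,12],[0.011,-0.18,0,0,0,15],[0.013,-0.217,0,0,0,18.5],[0.013,-0.217,-0.03,0,0,18.5],[0.013,-0.217,-0.06,0,0,18.5],[0.013,-0.217,-0.085,0,0,18.5],[0.013,-0.217,-0.1,0,0,18.5]]'; python3 -m inch '[[0,0,0,0,0,0],[0,0,0,0,0,0],[0,0,0,0,0,0]]'
```

```text
clock: 8.45
position: [0.4716, -0.3086, 0.048]
orientation: [[-0.001, 0.973, 0.231], [0.001, 0.231, -0.973], [-1.0, -0.001, -0.001]]
ft_force: [-0.3, 0.9, -2.1]
width: 0.226
clock: 8.7
position: [0.4723, -0.3086, 0.0487]
orientation: [[-0.0, 0.973, 0.231], [0.0, 0.231, -0.973], [-1.0, -0.0, -0.0]]
ft_force: [-0.2, 0.1, -1.4]
width: 0.221
```

```bash
python3 -m inch '[[0,0,-0.003,0,0,0],[0,0,-0.006,0,0,0],[0,0,-0.0088,0,0,0],[0,0,-0.0088,0,0,0],[0,0,-0.0088,0,0,0]]'; python3 -m inch '[[0,0,0,0,0,0],[0,0,0,0,0,0],[0,0,0,0,0,0],[0,0,0,0,0,0],[0,0,0,0,0,0]]' 0.7; python3 -m inch '[[0,0,0.02,0,0,0],[0,0,0.05,0,0,0],[0,0,0.08,0,0,0],[0,0,0.12,0,0,0],[0,0,0.12,0,0,0]]'
python3 - <<'E'
from bench import imaging
import cv2,numpy as np
c=imaging.capture("wrist");cv2.imwrite("pics/w6.png",c["pixels"][:,:,::-1])
E
```

```text
clock: 9.12
position: [0.4722, -0.3085, 0.04]
orientation: [[-0.0, 0.973, 0.231], [0.0, 0.231, -0.973], [-1.0, -0.0, -0.0]]
ft_force: [1.1, -0.6, -0.8]
width: 0.22
clock: 9.53
position: [0.4724, -0.3087, 0.0402]
orientation: [[-0.0, 0.973, 0.231], [0.0, 0.231, -0.973], [-1.0, -0.0, -0.0]]
ft_force: [0.1, 0.8, -0.3]
width: 0.7
clock: 9.95
position: [0.4759, -0.3115, 0.1681]
orientation: [[0.01, 0.973, 0.231], [-0.008, 0.231, -0.973], [-1.0, 0.008, 0.01]]
ft_force: [1.4, -0.8, 0.8]
width: 0.699
```

View pics/w6.png

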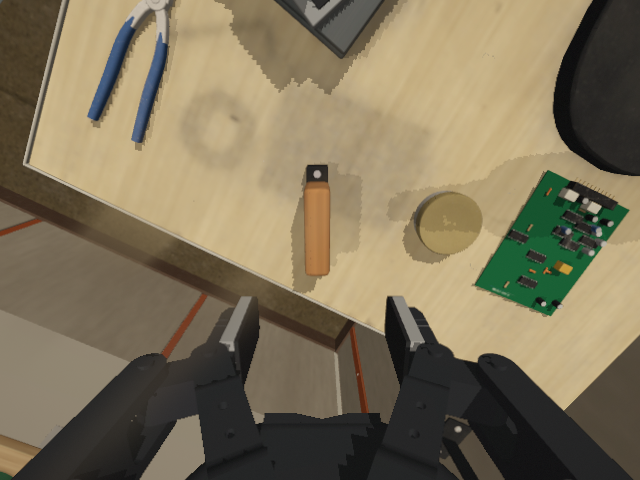

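The scraper is standing on the bench at (317,220). Next is the carrier bar.

```bash
python3 -m inch '[[-0.01,0.03,0,0,0,6],[-0.02,0.06,0,0,0,13],[-0.035,0.09,0,0,0,20],[-0.045,0.12,0,0,0,27],[-0.058,0.15,0,0,0,34],[-0.069,0.183,0,0.4,0.5,38.7],[-0.069,0.183,0,0.4,0.5,38.7],[-0.069,0.183,0,0.4,0.5,38.7]]' 0.4
python3 - <<'E'
from bench import imaging
import cv2,numpy as np
c=imaging.capture("wrist");np.savez("w7.npz",**c);cv2.imwrite("pics/w7.png",c["pixels"][:,:,::-1])
c=imaging.capture("scene");np.savez("s7.npz",**c)
E
```

```text
clock: 10.67
position: [0.405, -0.1264, 0.1644]
orientation: [[-0.002, 0.613, 0.79], [0.004, 0.79, -0.613], [-1.0, 0.002, -0.004]]
ft_force: [0.8, -0.8, 0.6]
width: 0.401
```

View pics/w7.png

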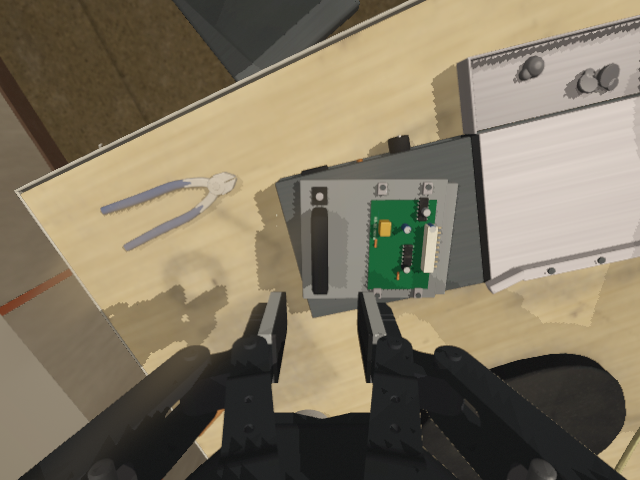

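Run:
```python
from m import *
c=load("w7.npz")
P=[]
for q in [(312,207),(328,207),(312,294),(328,294)]: P.append(onplane(c,*q,.07));print(P[-1].round(4))
print("bar",np.mean(P,0).round(4)); d=P[0]+P[1]-P[2]-P[3]; print(np.degrees(np.arctan2(d[1],d[0])))
P=[]
for q in [(300,180),(303,298),(447,297),(457,182)]: P.append(onplane(c,*q,.038));print(P[-1].round(4))
m=np.mean(P,0);print("pallet",m, [np.linalg.norm(P[i]-P[(i+1)%4]).round(4) for i in range(4)])
im=c["pixels"][150:330,260:500,::-1];cv2.imwrite("pics/w7z.png",cv2.resize(im,None,fx=3.3,fy=3.3,interpolation=cv2.INTER_CUBIC))
```

```text
[ 0.3755 -0.1121  0.07  ]
[ 0.3821 -0.1036  0.07  ]
[ 0.4267 -0.1527  0.07  ]
[ 0.434  -0.1434  0.07  ]
bar [ 0.4046 -0.1279  0.07  ]
142.06991623988037
[ 0.359  -0.1116  0.038 ]
[ 0.4378 -0.1722  0.038 ]
[ 0.512  -0.0754  0.038 ]
[ 0.4327 -0.019   0.038 ]
pallet [ 0.43535393 -0.09454874  0.038     ] [np.float64(0.0994), np.float64(0.122), np.float64(0.0972), np.float64(0.1183)]
```

View pics/w7z.png

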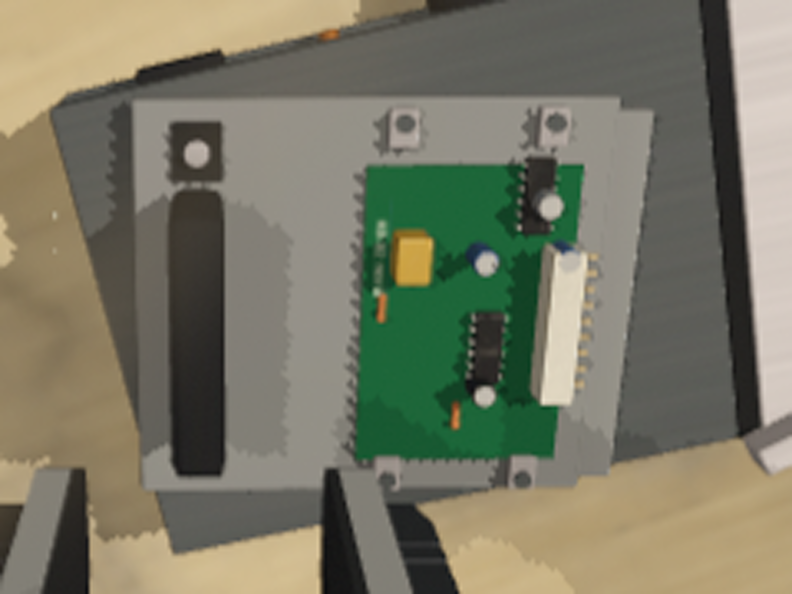

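```bash
python3 -m inch '[[0.001,-0.002,-0.03,0,0,0],[0.001,-0.002,-0.055,0,0,0],[0.001,-0.002,-0.075,0,0,0],[0.001,-0.002,-0.088,0,0,0],[0.001,-0.002,-0.094,0,0,0],[0.001,-0.002,-0.094,0,0,0],[0.001,-0.002,-0.094,0,0,0]]'
```

```text
clock: 11.35
position: [0.408, -0.1312, 0.071]
orientation: [[-0.0, 0.616, 0.788], [0.003, 0.788, -0.616], [-1.0, 0.002, -0.002]]
ft_force: [-0.3, 0.0, -0.4]
width: 0.406
```

```bash
python3 -m inch '[[-0.002,0.0025,-0.004,0.1,0,0],[-0.002,0.0025,-0.007,0.1,0,0],[-0.002,0.0025,-0.007,0.1,0,0],[-0.002,0.0025,-0.007,0.1,0,0]]'
python3 - <<'E'
from bench import imaging
import cv2,numpy as np
c=imaging.capture("wrist");cv2.imwrite("pics/w8.png",c["pixels"][:,:,::-1])
E
```

```text
clock: 11.68
position: [0.4061, -0.1287, 0.0643]
orientation: [[0.0, 0.616, 0.788], [0.004, 0.788, -0.616], [-1.0, 0.004, -0.003]]
ft_force: [0.1, 0.6, 0.5]
width: 0.402
```

View pics/w8.png

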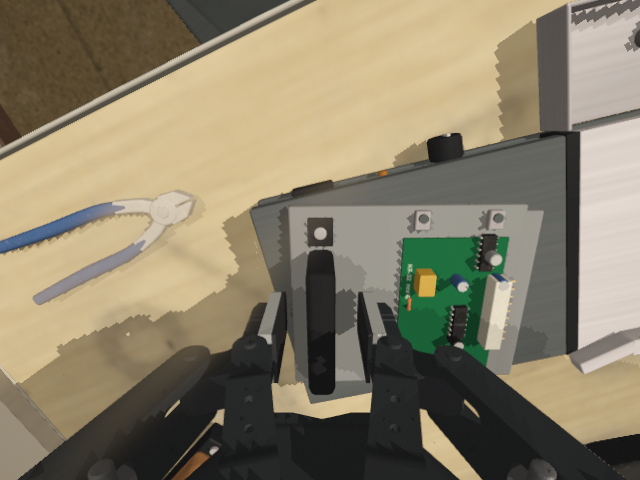

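The fingers straddle the bar (columns 308-334) with clearance on both sides. Closing now.

```bash
python3 -m inch '[[0,0,0,0,0,0],[0,0,0,0,0,0],[0,0,0,0,0,0],[0,0,0,0,0,0],[0,0,0,0,0,0]]' 0 40;  python3 - <<'E'
from bench import imaging
import cv2,numpy as np
from m import *
c=imaging.capture("wrist");cv2.imwrite("pics/w9.png",c["pixels"][:,:,::-1])
E
```

```text
clock: 12.15
position: [0.4064, -0.129, 0.0647]
orientation: [[0.001, 0.616, 0.788], [0.004, 0.788, -0.616], [-1.0, 0.003, -0.002]]
ft_force: [-1.7, 0.8, 5.6]
width: 0.135
```

View pics/w9.png

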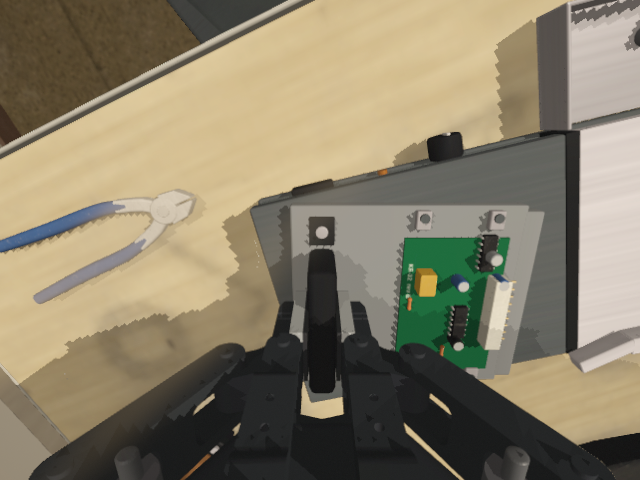

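Run:
```python
from m import *
Y=X.copy();Y[:2]+=[-.0007,.0007]
p0=np.array([.4064,-.129,0]);c0=w2st([.4350,-.094])
for p in [(-2,-130,0),(-2,-60,0),(-2,35,0),(2,43,0)]: print(p,(st2w(Y,p)-p0).round(4))
print(np.degrees(X[2])+90, np.cos(X[2]),np.sin(X[2]))
```

```text
(-2, -130, 0) [0.0073 0.0012 0.    ]
(-2, -60, 0) [0.0364 0.0649 0.    ]
(-2, 35, 0) [0.076  0.1512 0.    ]
(2, 43, 0) [0.083  0.1569 0.    ]
65.38420099020718 0.9091212872429707 -0.41653149350521385
```

```bash
python3 -m inch '[[0.001,0,0,0,0,2],[0.002,0,0,0,0,4],[0.003,0.001,0,0,0,6],[0.004,0.001,0,0,0,8],[0.005,0.001,0,0,0,10],[0.006,0.001,0,0,0,12],[0.007,0.001,0,0,0,13.4],[0.007,0.001,0,0,0,13.4],[0.007,0.001,0,0,0,13.4]]';  python3 - <<'E'
from bench import imaging
import cv2,numpy as np
c=imaging.capture("wrist");np.savez("w10.npz",**c);cv2.imwrite("pics/w10.png",c["pixels"][:,:,::-1])
c=imaging.capture("scene");cv2.imwrite("pics/s10.png",cv2.resize(c["pixels"][165:345,240:440,::-1],None,fx=4,fy=3.3,interpolation=cv2.INTER_CUBIC))
E
```

```text
clock: 12.95
position: [0.4137, -0.1282, 0.0648]
orientation: [[0.0, 0.417, 0.909], [0.003, 0.909, -0.417], [-1.0, 0.003, -0.001]]
ft_force: [1.1, -1.3, -0.1]
width: 0.132
```

View pics/w10.png

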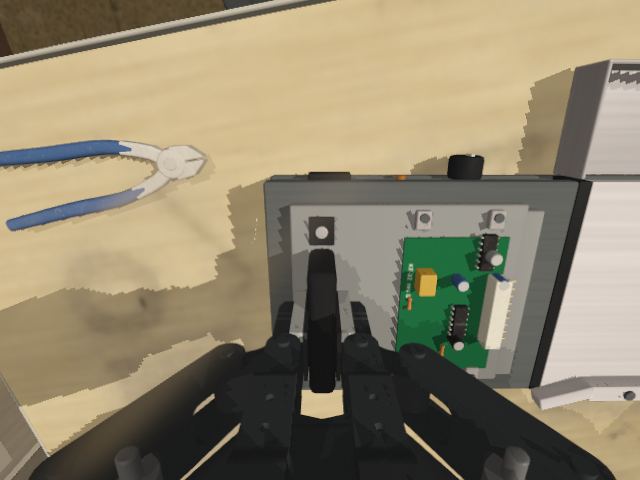

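View pics/s10.png

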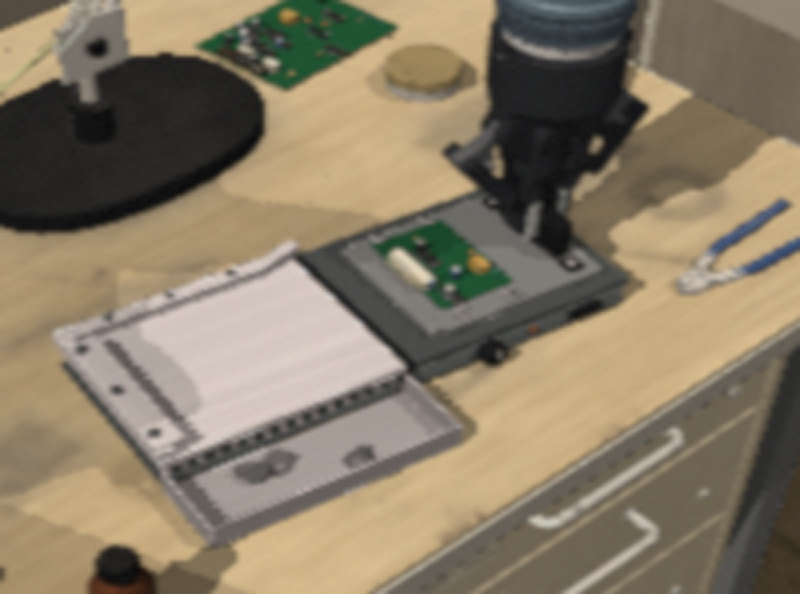

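Run:
```python
from m import *
c=load("w10.npz")
for q,z in [((292,206),.038),((526,206),.038),((270,181),.03),((585,180),.03),((265,183),.03),((292,330),.038)]: print(w2st(onplane(c,*q,z)).round(1))
print(w2st([.4137,-.1282]))
```

```text
[ -50.9 -144.2]
[-50.8 -35.1]
[ -61.2 -155. ]
[-61.7  -3.9]
[ -60.3 -157.5]
[  16.1 -146.2]
[  -2.72142525 -130.04883391]
```

```bash
python3 -m inch '[[0.0025,0.0055,0,0,0,0],[0.007,0.0155,0,0,0,0],[0.012,0.0264,0,0,0,0],[0.017,0.0373,0,0,0,0],[0.022,0.0482,0,0,0,0],[0.027,0.0591,0,0,0,0],[0.032,0.07,0,0,0,0],[0.037,0.0809,0,0,0,0],[0.042,0.0918,0,0,0,0],[0.046,0.1,0,0,0,0]]'; python3 -m inch '[[0,0,0,0,0,0],[0,0,0,0,0,0]]';  python3 - <<'E'
from bench import imaging
import cv2,numpy as np
from m import *
c=imaging.capture("wrist");np.savez("w11.npz",**c);cv2.imwrite("pics/w11.png",c["pixels"][:,:,::-1])
E
```

```text
clock: 13.88
position: [0.4593, -0.0278, 0.0647]
orientation: [[-0.001, 0.417, 0.909], [0.002, 0.909, -0.417], [-1.0, 0.001, -0.002]]
ft_force: [-3.0, -4.9, 3.6]
width: 0.136
clock: 14.05
position: [0.46, -0.0263, 0.0648]
orientation: [[0.0, 0.416, 0.909], [0.005, 0.909, -0.416], [-1.0, 0.004, -0.002]]
ft_force: [1.8, 2.8, 0.8]
width: 0.128
```

View pics/w11.png

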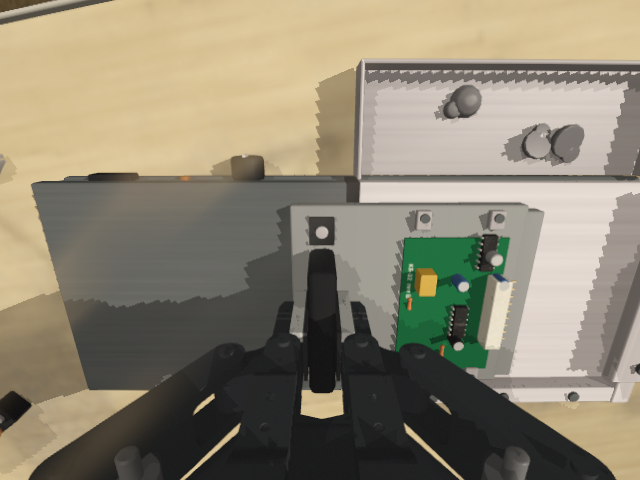

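The carrier is aligned and halfway onto the cooling plate, clear of the fence (its back edge is near row 375). I'll continue.

```bash
python3 -m inch '[[0.0025,0.0055,0,0,0,0],[0.006,0.0125,0,0,0,0],[0.009,0.02,0,0,0,0],[0.0125,0.027,0,0,0,0],[0.0158,0.0345,0,0,0,0],[0.019,0.041,0,0,0,0],[0.0217,0.0473,0,0,0,0],[0.0217,0.0473,0,0,0,0],[0.0217,0.0473,0,0,0,0]]';  python3 - <<'E'
from bench import imaging,monitor
import cv2,numpy as np
from m import *
c=imaging.capture("wrist");np.savez("w12.npz",**c);cv2.imwrite("pics/w12.png",c["pixels"][:,:,::-1])
print(w2st(monitor.sense()["position"]))
E
```

```text
clock: 14.85
position: [0.4818, 0.0215, 0.0648]
orientation: [[0.001, 0.416, 0.909], [0.006, 0.909, -0.416], [-1.0, 0.006, -0.002]]
ft_force: [0.5, 1.3, 1.7]
width: 0.132
[-3.20525524 34.38573453]
```

View pics/w12.png

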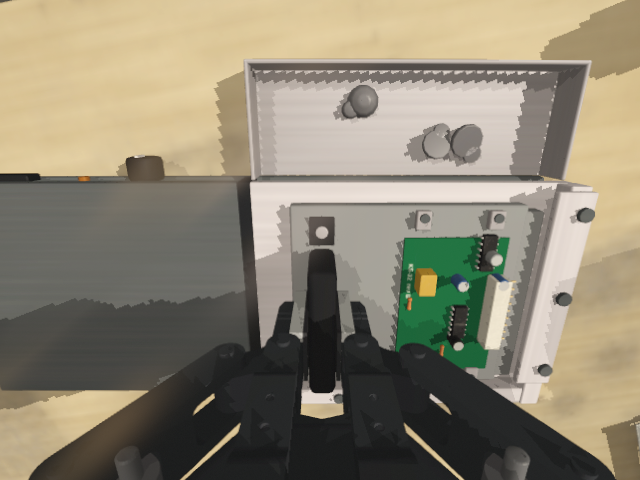

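```bash
python3 -m inch '[[0.0006,0.0014,0,0,0,0],[0.0012,0.0027,0,0,0,0],[0.0019,0.0041,0,0,0,0],[0.0025,0.0055,0,0,0,0],[0.0029,0.0064,0,0,0,0],[0.0029,0.0064,0,0,0,0]]'; python3 -m inch '[[0.0009,-0.0004,0,0,0,0],[0.0018,-0.0008,0,0,0,0],[0.0027,-0.0012,0,0,0,0],[0.0032,-0.0014,0,0,0,0],[0.0032,-0.0014,0,0,0,0]]'
```

```text
clock: 15.4
position: [0.4841, 0.0268, 0.0647]
orientation: [[-0.0, 0.417, 0.909], [0.004, 0.909, -0.417], [-1.0, 0.004, -0.002]]
ft_force: [-1.9, -4.6, 3.4]
width: 0.131
clock: 15.82
position: [0.4842, 0.0268, 0.0647]
orientation: [[-0.006, 0.416, 0.909], [0.008, 0.909, -0.416], [-1.0, 0.005, -0.008]]
ft_force: [-9.0, 3.0, 13.9]
width: 0.137
```

```bash
python3 -m inch '[[0,0,0.0005,0,0,0],[0,0,0.0005,0,0,0]]'
python3 - <<'E'
from bench import imaging,monitor
import cv2,numpy as np
from m import *
c=imaging.capture("wrist");np.savez("w13.npz",**c);im=c["pixels"][:,:,::-1]
cv2.imwrite("pics/w13.png",cv2.resize(im[170:410,240:560],None,fx=2.5,fy=2.5,interpolation=cv2.INTER_CUBIC))
print(w2st(monitor.sense()["position"]))
E
```

```text
clock: 15.98
position: [0.4831, 0.0275, 0.0649]
orientation: [[-0.007, 0.416, 0.909], [0.009, 0.909, -0.416], [-1.0, 0.006, -0.011]]
ft_force: [-3.4, 1.2, 3.5]
width: 0.134
[-4.4734986  40.36381178]
```

View pics/w13.png

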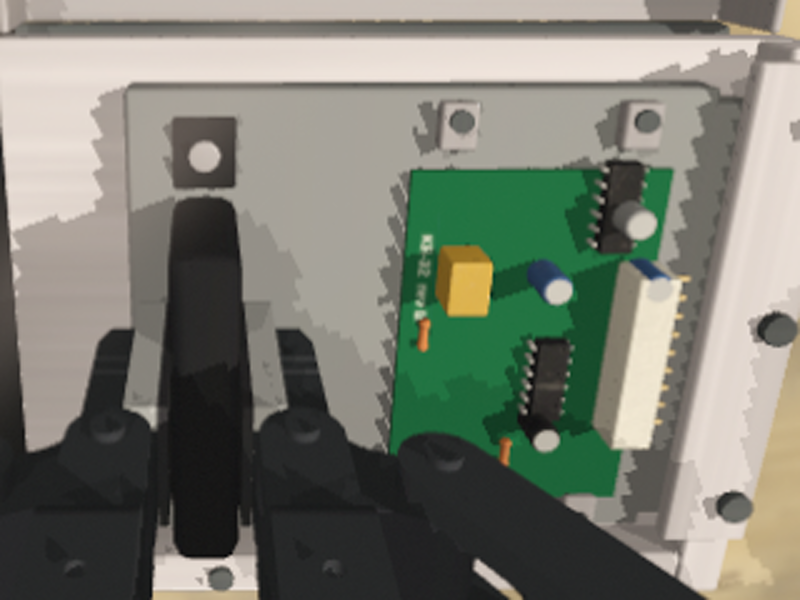

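Run:
```python
from m import *
for n in ["w10.npz","w12.npz","w13.npz"]:
    c=load(n); g=cv2.cvtColor(c["pixels"],cv2.COLOR_RGB2GRAY).astype(float)
    cols=slice(350,400) if n!="w10.npz" else slice(350,400)
    pr=g[170:215,cols].mean(1); print(n,[int(v) for v in pr])
    P=c["pose"]; print(P[:3,3],P[:3,2])
```

```text
w10.npz [190, 190, 190, 190, 164, 94, 91, 94, 91, 82, 69, 79, 94, 102, 103, 104, 105, 104, 104, 104, 103, 102, 102, 103, 103, 104, 104, 104, 103, 102, 102, 101, 95, 93, 100, 126, 147, 152, 154, 154, 154, 154, 154, 154, 154]
[ 0.33806774 -0.09422509  0.18916902] [ 0.29345216 -0.13279385 -0.94670567]
w12.npz [194, 194, 192, 193, 176, 120, 96, 107, 113, 115, 132, 145, 187, 218, 221, 221, 220, 220, 220, 221, 222, 223, 223, 224, 226, 227, 228, 227, 226, 224, 222, 218, 183, 100, 106, 131, 154, 160, 163, 163, 163, 163, 163, 163, 163]
[0.40603776 0.05501752 0.18926343] [ 0.2939961  -0.12941314 -0.94700503]
w13.npz [195, 195, 194, 194, 194, 192, 194, 179, 124, 93, 105, 111, 114, 130, 142, 186, 218, 221, 221, 221, 221, 221, 222, 222, 223, 224, 225, 226, 227, 228, 227, 226, 193, 101, 105, 130, 153, 160, 163, 163, 163, 163, 163, 163, 163]
[0.4083616  0.06059803 0.19009005] [ 0.28642867 -0.12656284 -0.94970546]
```

Run:
```python
from m import *
for n,a in [("w10.npz",181.5),("w12.npz",182),("w13.npz",185)]:
    c=load(n); e=w2st(onplane(c,375,a,.03)); p=w2st(onplane(c,375,205,.038)); print(n,e.round(1),p.round(1),(p-e)[0]-62+50)
```

```text
w10.npz [ -60.9 -104.9] [ -51.3 -105.7] -2.3730725933527594
w12.npz [-61.2  59.6] [-51.8  58.8] -2.5945271275181625
w13.npz [-61.3  65.7] [-53.2  64.9] -3.9398246442247213
```

Run:
```python
from m import *
c=load("w13.npz");im=c["pixels"][:,:,::-1]
cv2.imwrite("pics/w13b.png",cv2.resize(im[340:420,420:550],None,fx=6,fy=6,interpolation=cv2.INTER_CUBIC))
for q in [(52,100,30),(52,100,40),(52,125,30),(52,125,40),(52,139,30),(52,139,40)]: print(q,proj(c,st2w(X,q)).round(1))
```

```text
(52, 100, 30) [423.2 377.5]
(52, 100, 40) [428.5 390. ]
(52, 125, 30) [465.4 377.2]
(52, 125, 40) [472.7 389.7]
(52, 139, 30) [488.9 377.1]
(52, 139, 40) [497.4 389.5]
```

View pics/w13b.png

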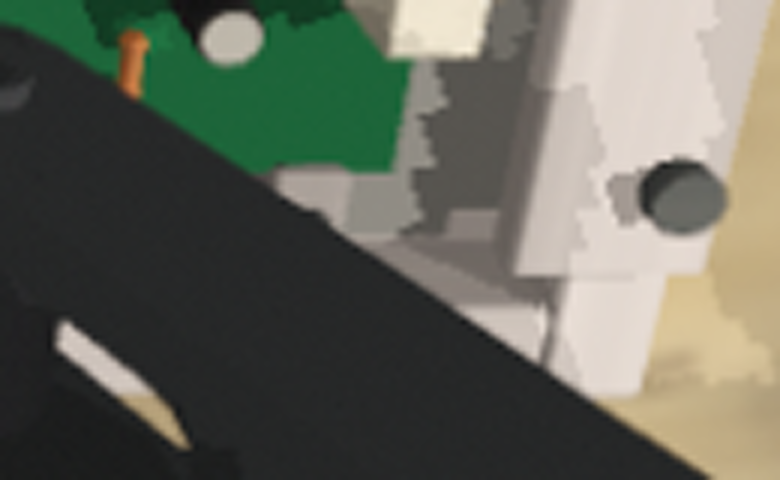

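```bash
python3 -m inch '[[0.0009,-0.0004,0.0005,-0.25,-0.2,0],[0.0018,-0.0008,0.001,-0.5,-0.4,0],[0.0027,-0.0012,0.001,-0.5,-0.4,0],[0.0036,-0.0016,0.001,-0.5,-0.4,0],[0.0045,-0.002,0.001,-0.5,-0.4,0],[0.0055,-0.0025,0.001,-0.5,-0.4,0],[0.0055,-0.0025,0.001,-0.5,-0.4,0]]'
python3 - <<'E'
from bench import imaging,monitor
from m import *
c=imaging.capture("wrist");np.savez("w14.npz",**c);im=c["pixels"][:,:,::-1]
print(w2st(monitor.sense()["position"]),monitor.sense()["ft_force"])
cv2.imwrite("pics/w14.png",cv2.resize(im[170:410,240:560],None,fx=2.5,fy=2.5,interpolation=cv2.INTER_CUBIC))
E
```

```text
clock: 16.62
position: [0.4884, 0.025, 0.0656]
orientation: [[-0.001, 0.416, 0.909], [0.001, 0.909, -0.416], [-1.0, 0.0, -0.002]]
ft_force: [-0.9, 0.2, -5.5]
width: 0.132
[ 1.38850503 40.28313033] [-0.74151382  0.02353525 -5.35009488]
```

View pics/w14.png

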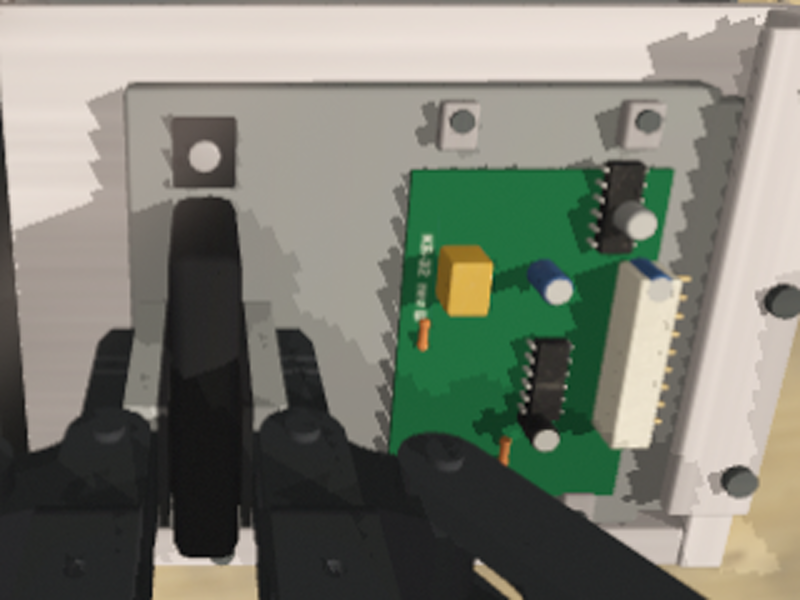

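```bash
python3 -m inch '[[0.0006,0.0014,-0.0003,0,0,0],[0.0012,0.0027,-0.0005,0,0,0],[0.0019,0.0041,-0.0005,0,0,0],[0.0019,0.0041,-0.0005,0,0,0]]';python3 -m inch '[[0.0009,-0.0004,0,0,0,0],[0.0018,-0.0008,0,0,0,0],[0.0027,-0.0012,0,0,0,0],[0.0027,-0.0012,0,0,0,0]]'
python3 - <<'E'
from bench import imaging,monitor
from m import *
c=imaging.capture("wrist");np.savez("w15.npz",**c);im=c["pixels"][:,:,::-1]
print(w2st(monitor.sense()["position"]),monitor.sense()["ft_force"])
cv2.imwrite("pics/w15.png",cv2.resize(im[170:410,240:560],None,fx=2.5,fy=2.5,interpolation=cv2.INTER_CUBIC))
E
```

```text
clock: 17.0
position: [0.489, 0.0268, 0.0652]
orientation: [[-0.004, 0.417, 0.909], [-0.005, 0.909, -0.417], [-1.0, -0.006, -0.001]]
ft_force: [-5.2, -8.4, 1.0]
width: 0.13
clock: 17.33
position: [0.4892, 0.0264, 0.0651]
orientation: [[-0.008, 0.417, 0.909], [-0.003, 0.909, -0.417], [-1.0, -0.007, -0.006]]
ft_force: [-8.3, 1.0, 4.1]
width: 0.13
[ 1.45814982 41.98635114] [-7.78805809  1.25448586  4.28393723]
```

View pics/w15.png

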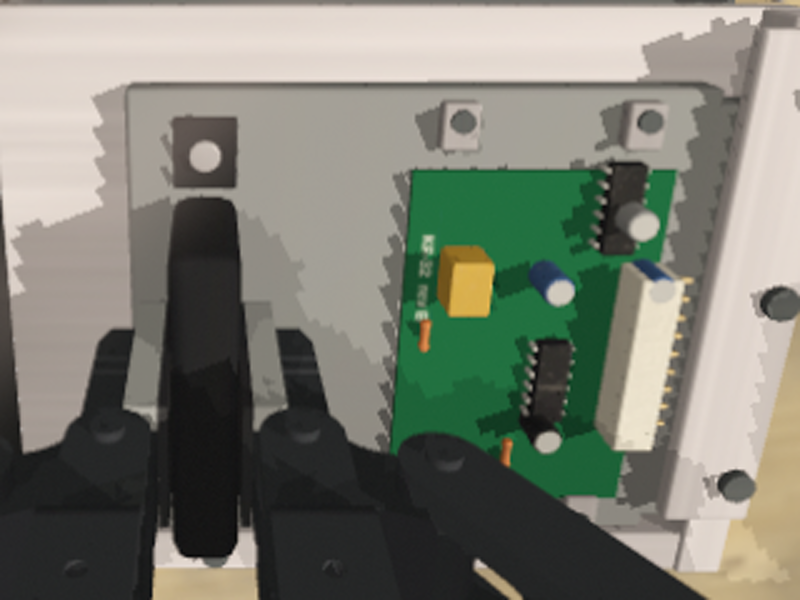

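Run:
```python
from m import *
c=load("w15.npz")
cv2.imwrite("pics/w15b.png",cv2.resize(c["pixels"][150:400,150:350,::-1],None,fx=3,fy=3,interpolation=cv2.INTER_CUBIC))
print(w2st(onplane(c,291,230,.038)),w2st(onplane(c,292,260,.038)),w2st(onplane(c,375,205,.038)))
g=cv2.cvtColor(c["pixels"],cv2.COLOR_RGB2GRAY).astype(int)
print(g[165:182,375],g[280,225:260],g[230,285:300])
```

```text
[-34.96520711  26.77648967] [-19.56015088  26.80749712] [-47.16302999  66.20495584]
[186 157  90 102 110 120 137 182 212 217 219 218 217 218 219 219 221] [108 109 109 109 111 111  83  67  67  68  68  70  71  73  74  75  76  75
 169 203 207 192 163 154 154 154 154 154 154 155 155 154 154 155 155] [159 160 160 160 160 138 132 156 161 162 162 162 162 162 162]
```

View pics/w15b.png

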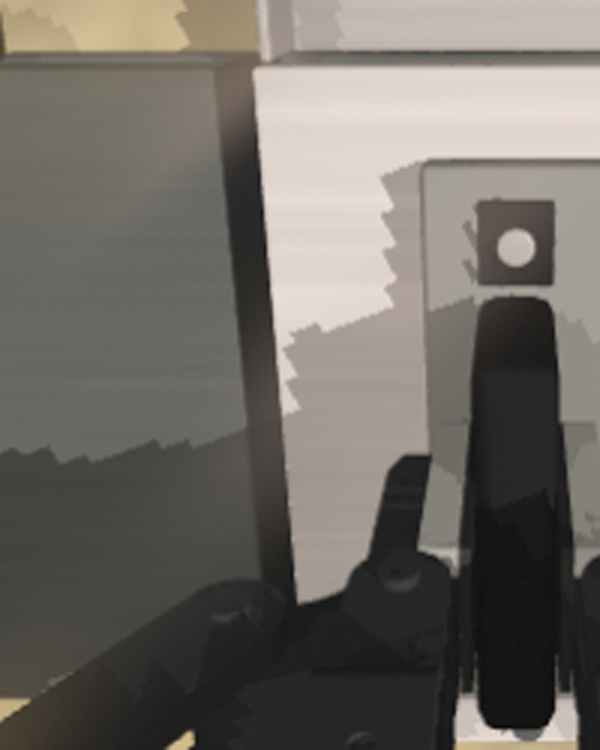

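Run:
```python
from m import *
c=load("w15.npz")
e=w2st(onplane(c,375,171.8,.03));b=w2st(onplane(c,242.8,280,.03));b2=w2st(onplane(c,231,280,.03))
print(e,b,b2)
print("carrier x",w2st(onplane(c,375,204.5,.038))[0]-e[0]-62+50,"y",w2st(onplane(c,290.5,230,.038))[1]-b[1]+1+60, )
```

```text
[-61.42976253  66.65120214] [-4.86285769 -0.44318483] [-4.83948205 -6.71744628]
carrier x 2.030093447797519 y 87.98087014974283
```

Relative to the plate's edges the carrier measures (2.0, 88.0) mm, and home is (2, 88). Releasing and lifting off.

```bash
python3 -m inch '[[0,0,0,0,0,0],[0,0,0,0,0,0]]'; python3 -m inch '[[0,0,0,0,0,0],[0,0,0,0,0,0],[0,0,0,0,0,0],[0,0,0,0,0,0],[0,0,0,0,0,0]]' 0.4; python3 -m inch '[[0,0,0.015,0,0,0],[0,0,0.035,0,0,0],[0,0,0.06,0,0,0],[-0.002,0,0.09,0,0,0],[-0.015,-0.03,0.1,0,0,0],[-0.03,-0.06,0.1,0,0,0],[-0.045,-0.09,0.1,0,0,0],[-0.06,-0.12,0.1,0,0,0],[-0.06,-0.15,0.1,0,0,0],[-0.06,-0.18,0.1,0,0,0]]'; python3 -m inch '[[0,-0.04,0,0,0,0],[0,-0.08,0,0,0,0],[0,-0.12,0,0,0,0],[0,-0.14,0,0,0,0],[0,-0.14,0,0,0,0]]'
python3 - <<'E'
from bench import imaging
from m import *
for n in("top","scene"):
    c=imaging.capture(n);np.savez(n+"9.npz",**c);im=c["pixels"][:,:,::-1]
    cv2.imwrite(f"pics/{n}9.png",cv2.resize(im[165:315,240:440] if n=="top" else im[165:315,240:440],None,fx=4,fy=4,interpolation=cv2.INTER_CUBIC))
    cv2.imwrite(f"pics/{n}9f.png",im)
E
```

```text
clock: 17.55
position: [0.4892, 0.0266, 0.0654]
orientation: [[-0.008, 0.417, 0.909], [-0.004, 0.909, -0.417], [-1.0, -0.006, -0.006]]
ft_force: [-4.6, -1.5, 1.2]
width: 0.137
clock: 17.97
position: [0.4898, 0.0266, 0.0656]
orientation: [[-0.007, 0.417, 0.909], [-0.004, 0.909, -0.417], [-1.0, -0.006, -0.005]]
ft_force: [-0.2, -0.2, -0.6]
width: 0.399
clock: 18.8
position: [0.4289, -0.1546, 0.1659]
orientation: [[-0.006, 0.417, 0.909], [-0.004, 0.909, -0.417], [-1.0, -0.006, -0.004]]
ft_force: [0.6, 0.0, 0.1]
width: 0.399
clock: 19.22
position: [0.4294, -0.2995, 0.166]
orientation: [[-0.005, 0.422, 0.907], [-0.007, 0.907, -0.422], [-1.0, -0.008, -0.002]]
ft_force: [-0.3, 0.6, -0.6]
width: 0.4
```

View pics/top9.png

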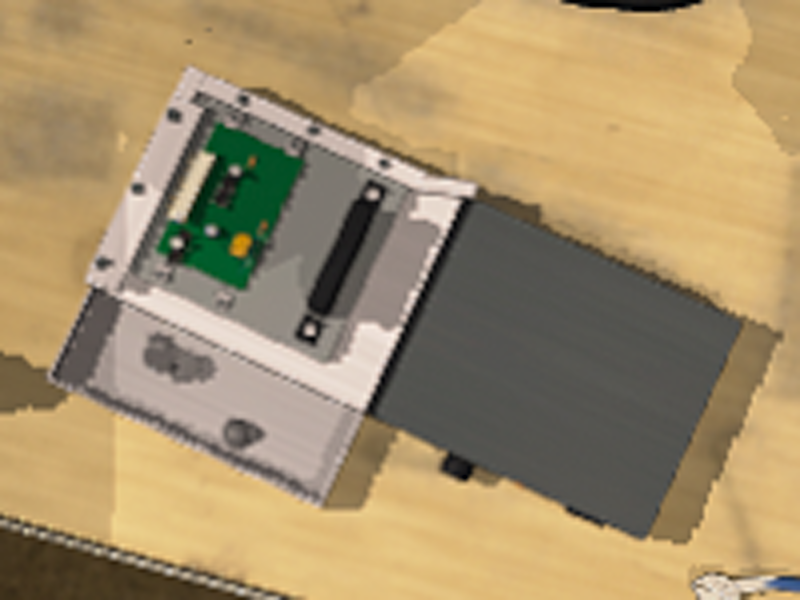

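View pics/scene9.png

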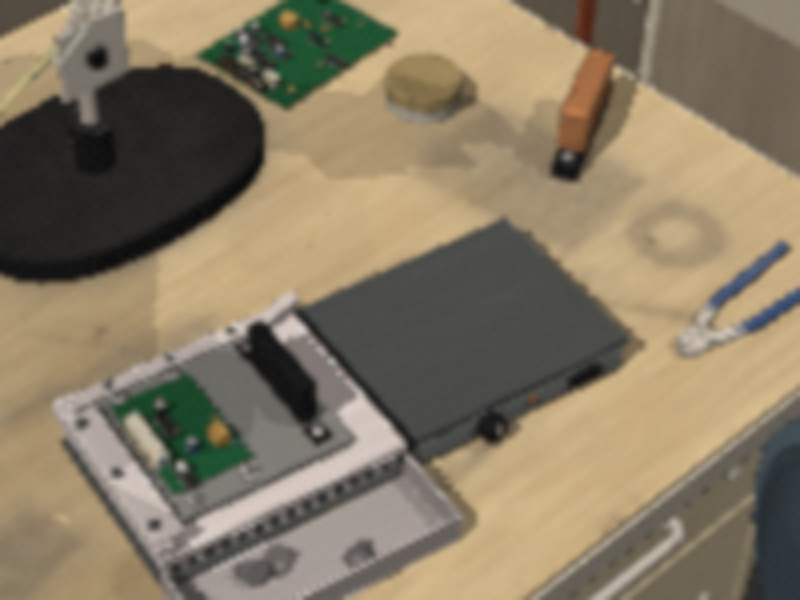

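View pics/top9f.png

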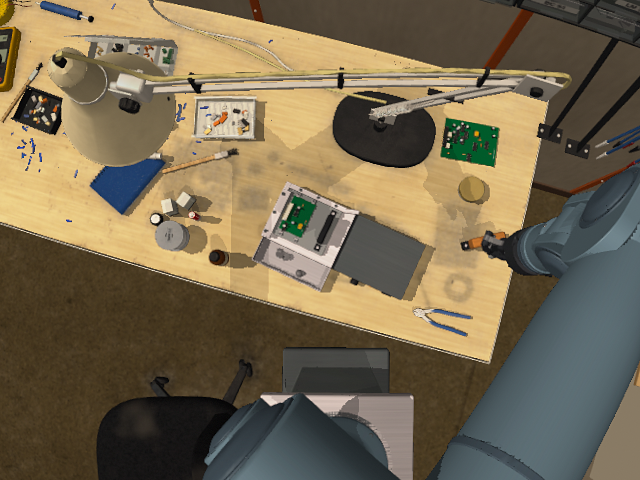

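Run:
```python
from m import *
c=load("top9.npz")
for p in [(-48,28,38),(-48,138,38),(0,43,70)]:
    q=proj(c,st2w(X,p));print(p,((q-[240,165])*4+1.5).round())
print(w2st(onplane(c,*T(328,358),.038)))
for q in [(160,352),(195,365),(240,432)]: print("lump",w2st(onplane(c,*T(*q),.008)).round())
from bench import order
order.job_done()
```

```text
(-48, 28, 38) [326. 364.]
(-48, 138, 38) [131. 274.]
(0, 43, 70) [337. 260.]
[-44.48258914  28.25677923]
lump [-77. 111.]
lump [-76.  91.]
lump [-97.  55.]
the job is handed in; nothing more can be done
```

The job is done and handed in at about 19 s of the 59 s allowed; no verdict was reported.

- **Lumps:** I pushed all three off the cooling plate in one stroke with the scraper block. The last top picture puts them in the catch tray at station (-77, 111), (-76, 91) and (-97, 55) mm.
- **Scraper:** It stands on the bench where I found it, to the right of the station.
- **Carrier:** I turned it square and slid it flat, nose under the lip, until contact stopped it at both the stop and the fence. The first push toward the fence jammed under downward load. I eased the tool up about 1 mm and pushed again, and it went home.
- **Final position check:** Before release, the wrist camera measured the carrier at (2.0, 88.0) mm against the plate's own edges; home is (2, 88). After release, one corner in the top view read about 3.5 mm off in x, towards the fence. The fence is solid there, so I put that down to camera and corner-picking error. I did not measure the squareness as a number after release; it looked square in the pictures.
- **Bystanders:** The reel, flux bottle and paste tin look unmoved. The arm was clear of everything when I handed in.

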